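# Reset a rail stop: index the carriage, unlock, adjust and relock

## Task

Set up this rail stop for the next job: pull up the spring plunger's round knob, slide the carriage toward you to the last hole of the rail (the third, nearest the robot) and let the plunger drop fully into it. Then swing the lock ring's lever anticlockwise (seen from above) to its loose stop, turn the adjuster's bar handle until its pointed end faces the upright index tab, and swing the lever back clockwise until the ring is fully tight, with the pointer still on the tab. Leave the oiler bottle, the wire spool and the wrench where they are.

Things in the scene. Friction and masses are not known exactly. Their poses are not given: they have to be found in the camera images.
- stop_rail: Fixed rail stop: dark steel base 240 x 76 x 10 mm with end blocks and a strip with three holes 30 mm apart. Origin at the centre of its underside; x along the rail away from the robot, y left, z up. An aluminium carriage (142 x 79 mm, deck top 45 mm high) slides on it; it carries the plunger at its near end and, 103 mm farther along x, the adjuster with its lock ring.
- carriage (a joint): Carriage travel in m along the rail's -x (toward the robot). 0 = far hole (start), 0.03 = middle hole, 0.06 = last hole, nearest the robot; end stops at -0.005 and 0.066. Slides with about 1.5 N of friction. It moves only while the plunger is up.
- plunger (a joint): Lift of the spring plunger in m: 0 = fully down in a hole, 0.018 = highest. The pin clears the strip above 0.012; on the strip between holes it rests at about 0.012. The spring pulls it down with 6 N at the bottom, 10.5 N at the top. Hole mouths are rounded: released within 4 mm of a hole's centre, the pin drops in and centres the carriage to 1.5 mm.
- plunger_knob (a point): Grip point in the middle of the plunger's black round knob, on its vertical axis: knob 30 mm in diameter, from 16 mm below to 12 mm above this point (82 mm above the bench when down). Below the knob is a housing 26 mm in diameter, top 18 mm below this point. Rises with the plunger, travels with the carriage.
- lock_ring (a joint): Angle of the lock ring in rad, about the vertical: 0 = fully tight (its stop), grows anticlockwise seen from above as it loosens, 1.05 = loose stop. Stays where it is left; about 0.5 N m of friction, up to 0.7 N m while tightening (9 N at the post). It may spring back by up to 0.04 when let go at 0. Near 0 it jams the adjuster; from 0.6 on the adjuster is free.
- lever_post (a point): Grip point near the top of the black upright post at the end of the lock ring's lever, on the post's axis: post 22 mm in diameter, its top 14 mm above and the lever rod (10 mm thick) 26 mm below this point (98 mm above the bench). It runs on a circle of 85 mm radius round the adjuster's axis.
- adjuster (a joint): Angle of the adjuster in rad, about the vertical, positive anticlockwise seen from above: 0 = pointed end exactly at the index tab. It starts at -1.45 to -0.65, so it is turned anticlockwise. Stops at -1.75 and 0.8. About 0.08 N m of friction when the ring is loose.
- adjuster_bar (a point): Centre of the adjuster's steel bar handle, on the vertical axis of adjuster and lock ring, 98 mm above the bench. Bar 68 mm long, 14 mm thick, 22 mm high (11 mm above and below this point); the ring (50 mm in diameter) has its top 24 mm below this point. The point's y axis runs along the bar to the pointed end, which reaches 38 mm; the blunt end reaches 30 mm.
- pointer_tip (a point): Tip of the pointed end of the adjuster's bar, 38 mm from the axis, at the bar's mid-height.
- index_tab (a point): The upright aluminium index tab (14 mm wide, 8 mm thick, with a narrow dark rib on top, top 109 mm above the bench) on the left side (+y) of the carriage: middle of its inner face's upper part, 47 mm from the adjuster's axis, at bar height.
- oiler: Bystander: small cream oiler bottle with a red spout, 34 mm across, 107 mm high, standing beyond the rail's far end; origin at the centre of its underside.
- spool: Bystander: wire spool standing on its flange beside the rail's far end, 59 mm across, 49 mm high; origin at the centre of its underside.
- wrench: Bystander: adjustable wrench, 153 mm long, 47 mm wide, 10 mm thick, lying along the right side of the rail; origin at the centre of its underside.

How it is judged (in metres and radians):
On the way, in this order (a step that is already met when the one before it is completed fails the run):
1. the plunger is pulled up, clear of the hole (value of joint plunger above 0.011 m), for 0.05 s.
2. the carriage stands at the last hole with the plunger dropped in (value of joint carriage between 0.056 and 0.064 m and value of joint plunger below 0.003 m), for 0.2 s.
3. the lock ring is loosened (value of joint lock_ring above 0.75 rad), for 0.1 s.
4. the adjuster points at the tab while the ring is still loose (value of joint adjuster between -0.12 and 0.12 rad and value of joint lock_ring above 0.5 rad), for 0.2 s.
At the end, for the whole second after the job is handed in: The carriage is at the last hole (travel within 4 mm of 0.06) with the plunger down (within 3 mm), the adjuster's pointer within 0.12 rad of the index tab, the lock ring tight (within 0.12 rad of its stop) (all of step 2 and value of joint adjuster between -0.12 and 0.12 rad and value of joint lock_ring below 0.12 rad); the robot touches nothing.
It fails at once if a bystander (oiler bottle, wire spool or wrench) is moved more than 25 mm (distance of any of oiler, spool, wrench from where it was at the start of the episode above 0.025 m).
It also fails if it takes over 67 s, if anything falls off the work surface, if the arm or the gripper's body presses on something with over 40 N, if the wrist force passes 120 N, or if a joint passes its speed limit or range.

## Robot

A 7-joint arm with a two-finger parallel gripper is mounted at the origin on a cart in front of the work surface, level with it; the furniture and walls round the work are solid. World frame = base frame: x ahead of the robot, y to its left, z up, the work surface at z = 0. Lengths are in mm, angles in rad, forces in N, time in s.
With the tool pointing down it reaches from about 400 to 850 mm from the base axis. Payload 6.9 kg.
Tool frame: the origin (TCP) lies between the finger pads; the fingertips stand 17 mm ahead of it and the grasp point (between the pads) lies 2 mm behind it (robot.tips_ahead is the z of the fingertips in the tool frame, in mm); z points along the fingers, y is the line along which they close (so a half turn about z gives the same grasp; the last joint's range is limited). The gripper opens to 85 mm and grips with 20 to 120 N. Pads are 22 mm wide; open, the fingers measure 114 mm over their backs; the gripper's body (76 mm by 85 mm) begins 54 mm behind the grasp point. The pads swing forward as they close: fully open they stand 13 mm farther back than shut.
Start: joints at [-1.099, 0.507, -0.238, 1.5, 0.126, 1.149, -0.155], TCP at [224.162, 583.407, 248.275] pointing down, gripper open.
Joint ranges: [-3.08, 3.08], [-0.24, 2.05], [-1.43, 1.35], [0, 2.5], [-1.52, 4.66], [0.17, 1.96], [-2.89, 2.89]. Speed limits (rad/s): [2.39, 2.39, 3.14, 3.14, 3.14, 3.14, 3.14].

## Interface

Orientations are given as a 3x3 rotation matrix whose columns are the frame's x, y, z axes.
In Python, from plant import robot, get_image, models gives the robot as it stands. The module is installed in compiled form; this text tells all that it offers.
- The arm moves only by the shell command python3 -m jog 'ROWS' [FORCE]. ROWS is JSON, a list of rows, each an object of numbers: "fingers": the finger opening in cm, from 0 to 8.54; "x", "y", "z": the shift along the tool's x, y, z in cm; "rx", "ry", "rz": the turn, a rotation vector about the tool's x, y, z in degrees. A call has 1 to 5 rows; each row is the pose to reach, as a shift and turn from the pose commanded when the call began, along the tool's axes at that moment; what a row does not reach only later rows make up. A row lasts 1/8 s, in which the tool goes at most 62.5 mm and 10.7 degrees, less where a joint would pass 70% of its speed; a pose out of reach is approached as far as the arm can. A call with a gripper value outside its range is refused whole. The fingers move at their own pace and stop on an object; FORCE is the grip in N (left out, the last holds). Time passes only in rows, so rows that repeat a pose let the fingers close. It gives the time, the measured TCP pose, the force, the opening and the grip force at its end, in the units of the state.
- robot.observe(): the state, without advancing time (a new reading comes with each control period).
- get_image(name): name is "scene" or "top" or "wrist"; returns a dict with "pixels" (420x560x3 uint8, red, green, blue), "z_map" (420x560 float32, mm along the optical axis (not along the pixel's ray), 0 where there is no reading), "fx", "fy", "cx", "cy" (pixels), "k1" (the pictures are not rectified: a ray, as slopes to the right and down, at radius r is drawn at 1 + k1 r^2 times it, then the intrinsics apply), "rvec" (rotation vector, rad) and "tvec" (3), from world to camera coordinates, as OpenCV has them. Camera axes: x right, y down, z forward; pixel columns grow to the right and rows downward; lengths in mm; the calibration is good to about 2 mm. A picture is of the moment at which its call begins.
- robot.finish_job(): hands the job in; it is judged then, once.
Trained networks look in a picture, given as the dict that the camera call returned (one of the last four; its "shot" number tells which), for a name from the list of things; names that differ only in an ending like _2 or _b are one class to them, and where a whole thing is asked for, a point or a joint stands for the part that bears it (a point fixed in the world has none). Each returns a list of dicts, best first, with "p" (0 to 1); they miss things now and then, are a little off and sometimes report something else, mostly with a low value. They report only what shows in the picture. A call takes as long as a camera call.
- models.find_in(picture, query): "position" ([x, y, z] in mm, in world coordinates, good to about 4 mm: the middle of the surface that is visible of it).
- models.place_of(picture, query): "position" ([x, y, z] in mm, in world coordinates, good to about 4 mm: a listed point, or the origin of a listed thing).
The state is a dict: "time_s": time; "q": joint angles; "qvel": joint speeds; "effort": joint torques, N m; "position": TCP position; "ee_rot": TCP orientation; "ft_force": force on the tool from outside, world axes, zero at the start; "torque": the same for the moment, N m; "finger_gap": finger opening in mm; "grip_force": force on a finger pad.
Only numpy, scipy, OpenCV 4.12 (cv2) and the standard library are available. Lean on these libraries where they do the work, as an engineer would, in place of code of your own. Each camera call takes 0.05 s, during which the arm holds its last target. There are 200 camera calls.

## Working session

There is one attempt and no reset: what is moved stays moved. The work goes in short steps, Python scripts to look and compute and a shell command to move; the robot and the scene stay as the last step left them, time stands still between calls to the robot, and variables do not carry over. Pictures are saved under pics/ and viewed, at most 10 in all, crops included, and the job is handed in when it is done.

```bash
mkdir -p pics
cat > h.py <<'E'
import numpy as np,cv2
from plant import robot,get_image,models
np.set_printoptions(precision=3,suppress=True)
PTS=["plunger_knob","lever_post","adjuster_bar","pointer_tip","index_tab","stop_rail"]
def look(names=PTS,cams=("scene","top")):
    out={}
    for c in cams:
        im=get_image(c); out[c]=im
        for n in names:
            r=models.place_of(im,n)
            for d in r[:2]: print(c,n,round(d["p"],2),np.array(d["position"]))
    return out
def save(im,f): cv2.imwrite("pics/"+f,im["pixels"][:,:,::-1])
def rel(target,yaw_dir=None):
    """shift in tool axes (cm) to bring TCP to world target"""
    s=robot.observe(); R=np.array(s["ee_rot"]); return R.T@(np.array(target)-np.array(s["position"]))/10
def st():
    s=robot.observe(); print("t",s["time_s"],"pos",np.array(s["position"]),"F",np.array(s["ft_force"]),"gap",s["finger_gap"],"grip",s["grip_force"]); return s
E
python3 - <<'E'
from h import *
s=st(); print(np.array(s["ee_rot"]))
o=look(PTS+["oiler","spool","wrench"])
for c in o: save(o[c],c+"1.png")
st()
E
```

```text
t 0.0 pos [224.072 582.946 247.432] F [ 0.204  0.132 -0.088] gap 85.36105040887152 grip 0.0
[[-0.933  0.359 -0.001]
 [ 0.359  0.933 -0.002]
 [-0.    -0.002 -1.   ]]
scene plunger_knob 0.61 [ 570.6 -156.6   86.3]
scene plunger_knob 0.45 [ 577.1 -156.8   -4.3]
scene lever_post 0.66 [ 653.9 -211.2  100.2]
scene adjuster_bar 0.49 [ 672.7 -130.5   96.6]
scene pointer_tip 0.6 [683.7 -97.   98.1]
scene pointer_tip 0.6 [ 672.3 -133.8   99.4]
scene index_tab 0.58 [658.7 -85.9 100.6]
scene index_tab 0.28 [ 571.8 -157.7   82.9]
scene stop_rail 0.56 [ 576.2 -153.6   -1.4]
scene stop_rail 0.42 [ 558.5 -241.7   -0.9]
scene oiler 0.6 [ 747.1 -148.2   -0.6]
scene spool 0.64 [ 734.5 -214.3    0.5]
scene wrench 0.96 [ 558.1 -245.    -0.6]
top plunger_knob 0.75 [ 567.5 -157.7   80.7]
top plunger_knob 0.53 [ 581.1 -152.7    0.8]
top lever_post 0.67 [ 649.8 -213.5   98.7]
top adjuster_bar 0.79 [ 676.5 -128.1   95.3]
top adjuster_bar 0.46 [656.3 -86.1  96. ]
top pointer_tip 0.63 [683.6 -97.7  99.3]
top index_tab 0.69 [656.1 -89.1  95.3]
top stop_rail 0.84 [ 578.5 -155.6    1.9]
top oiler 0.77 [ 752.5 -153.6    3.4]
top spool 0.67 [ 733.4 -211.1    0.3]
top wrench 0.78 [ 560.2 -242.6    3.3]
t 1.0 pos [224.186 583.409 248.287] F [-0.666  0.175 -0.107] gap 85.40091597336495 grip 0.0
```

View pics/top1.png

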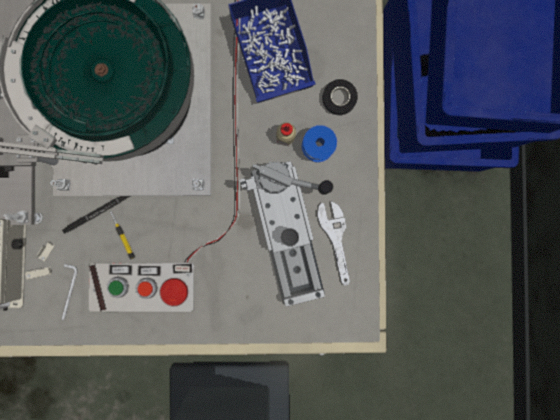

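View pics/scene1.png

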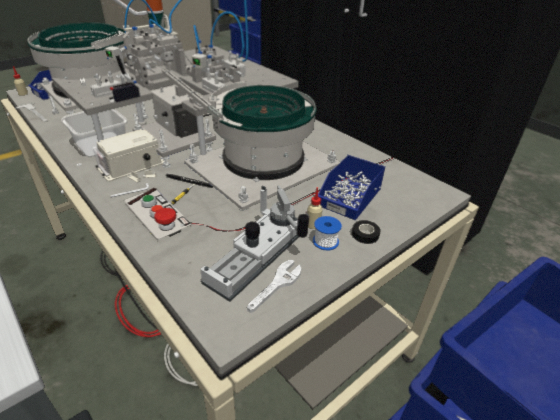

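```bash
cat >> h.py <<'E'
def cloud(im):
    K=np.array([[im["fx"],0,im["cx"]],[0,im["fy"],im["cy"]],[0,0,1]],float)
    z=im["z_map"]; v,u=np.nonzero(z>0)
    k=np.array([im["k1"],0,0,0,0],float)
    p=cv2.undistortPoints(np.stack([u,v],1).astype(float)[:,None],K,k)[:,0]
    zz=z[v,u]; P=np.column_stack([p*zz[:,None],zz])
    R=cv2.Rodrigues(np.array(im["rvec"],float))[0]
    return (P-np.array(im["tvec"]).ravel())@R, im["pixels"][v,u].astype(int)
def near(W,c,r,z0,z1):
    return (np.hypot(W[:,0]-c[0],W[:,1]-c[1])<r)&(W[:,2]>z0)&(W[:,2]<z1)
def circ(m):
    return cv2.minEnclosingCircle(m[:,:2].astype(np.float32))
E
python3 - <<'E'
from h import *
for c in ("top","scene"):
    im=get_image(c); W,C=cloud(im); print(c)
    for n,p,r,z0,z1 in [("knob",(569,-157),24,72,110),("post",(652,-212),20,85,125),("tab",(657,-87),14,85,120),("bar",(675,-129),45,86,120),("oiler",(750,-150),25,90,125)]:
        m=W[near(W,p,r,z0,z1)]
        if len(m): print(n,len(m),m.mean(0),m.min(0),m.max(0),np.percentile(m[:,2],[50,90]))
    m=W[near(W,(577,-155),125,36,55)]
    if len(m)>5: print("deck",len(m),cv2.minAreaRect(m[:,:2].astype(np.float32)),np.median(m[:,2]))
    m=W[near(W,(577,-155),128,5,60)&(W[:,1]>-205-0.25*(577-W[:,0])*-1)]
    print("base",cv2.minAreaRect(m[:,:2].astype(np.float32)))
    if c=="top":
        m=W[near(W,(675,-129),45,86,120)]
        print(np.round(m,0).tolist()[:80])
E
```

```text
top
knob 261 [ 570.689 -155.743   91.885] [ 555.618 -170.083   77.006] [ 584.905 -142.378   96.019] [92.181 94.12 ]
post 159 [ 650.431 -213.189  109.363] [ 640.387 -223.643   91.166] [ 661.398 -203.645  114.479] [110.403 112.35 ]
tab 51 [657.083 -81.41  102.008] [650.82  -86.391  85.285] [663.835 -76.782 111.774] [101.17  108.299]
bar 368 [ 669.664 -130.887  106.332] [ 652.41  -160.007   86.055] [687.076 -96.311 112.36 ] [107.522 109.795]
oiler 14 [ 748.5   -151.821   98.356] [ 746.604 -154.434   91.368] [ 750.167 -149.482  106.336] [ 97.716 104.535]
deck 3136 ((574.02587890625, -148.79193115234375), (239.81825256347656, 91.85140228271484), 13.843246459960938) 43.81848599962669
base ((582.893310546875, -139.5945281982422), (176.62782287597656, 226.65036010742188), 63.02395248413086)
[[687.0, -98.0, 107.0], [687.0, -100.0, 107.0], [685.0, -98.0, 108.0], [685.0, -100.0, 108.0], [685.0, -101.0, 108.0], [685.0, -103.0, 109.0], [685.0, -114.0, 110.0], [684.0, -96.0, 106.0], [684.0, -98.0, 106.0], [684.0, -100.0, 110.0], [684.0, -101.0, 106.0], [684.0, -103.0, 109.0], [684.0, -104.0, 106.0
[... 1701 characters left out ...]
898] [90.979 94.875]
post 174 [ 645.715 -217.708  102.932] [ 638.716 -225.823   85.082] [ 658.728 -205.04   114.536] [104.511 112.787]
tab 68 [654.788 -82.713  97.529] [648.284 -87.772  85.21 ] [664.786 -74.708 110.218] [ 97.467 108.29 ]
bar 218 [ 663.909 -136.902  103.612] [ 650.981 -161.969   86.144] [684.975 -94.642 111.312] [107.585 110.288]
oiler 19 [ 746.954 -152.948   98.17 ] [ 744.202 -155.316   90.022] [ 749.711 -149.326  108.282] [ 97.048 105.961]
deck 1624 ((570.563232421875, -157.30096435546875), (235.63571166992188, 95.75880432128906), 19.83207130432129) 45.40205685866735
base ((580.087158203125, -145.23574829101562), (220.99761962890625, 176.20999145507812), 43.752750396728516)
```

```bash
python3 -m jog '[{"x":-4,"y":-3.9},{"x":-8,"y":-7.7},{"x":-12,"y":-11.6},{"x":-16,"y":-15.4},{"x":-20,"y":-19.2}]' 60
python3 -m jog '[{"x":-4,"y":-3.9},{"x":-8,"y":-7.7},{"x":-12,"y":-11.6},{"x":-16,"y":-15.4},{"x":-20,"y":-19.2}]'
```

```text
$[0]: bad value
$[0]: bad value
```

Run:
```python
from h import *
s=st(); print(np.array(s["ee_rot"])[:,:2], rel((570,-156.5,200)))
```

```text
t 1.1 pos [224.175 583.412 248.296] F [-0.165  0.919  0.716] gap 85.49737254714586 grip 0.0
[[-0.933  0.359]
 [ 0.359  0.933]
 [ 0.     0.   ]] [-58.82  -56.664   4.827]
```

```bash
python3 -m jog '[{"fingers":8.5,"x":-4,"y":-3.9,"z":0,"rx":0,"ry":0,"rz":0},{"fingers":8.5,"x":-8,"y":-7.7,"z":0,"rx":0,"ry":0,"rz":0},{"fingers":8.5,"x":-12,"y":-11.6,"z":0,"rx":0,"ry":0,"rz":0},{"fingers":8.5,"x":-16,"y":-15.4,"z":0,"rx":0,"ry":0,"rz":0},{"fingers":8.5,"x":-20,"y":-19.2,"z":0,"rx":0,"ry":0,"rz":0}]' 60
```

```text
time_s: 1.72
position: [342.7, 330.8, 248.5]
ee_rot: [[-0.933, 0.359, 0.001], [0.359, 0.933, 0.0], [-0.0, 0.001, -1.0]]
ft_force: [1.2, -1.0, -0.4]
finger_gap: 85.2
grip_force: 0.0
```

```bash
python3 -m jog '[{"fingers":8.5,"x":-4,"y":-3.9,"z":0,"rx":0,"ry":0,"rz":0},{"fingers":8.5,"x":-8,"y":-7.7,"z":0,"rx":0,"ry":0,"rz":0},{"fingers":8.5,"x":-12,"y":-11.6,"z":0,"rx":0,"ry":0,"rz":0},{"fingers":8.5,"x":-16,"y":-15.4,"z":0,"rx":0,"ry":0,"rz":0},{"fingers":8.5,"x":-20,"y":-19.2,"z":0,"rx":0,"ry":0,"rz":0}]' 60
python3 -m jog '[{"fingers":8.5,"x":-4,"y":-3.9,"z":1,"rx":0,"ry":0,"rz":-8},{"fingers":8.5,"x":-8,"y":-7.7,"z":2,"rx":0,"ry":0,"rz":-16},{"fingers":8.5,"x":-12,"y":-11.6,"z":3,"rx":0,"ry":0,"rz":-25},{"fingers":8.5,"x":-16,"y":-15.4,"z":4,"rx":0,"ry":0,"rz":-35},{"fingers":8.5,"x":-18.8,"y":-18.3,"z":4.8,"rx":0,"ry":0,"rz":-35}]' 60
python3 - <<'E'
from h import *
s=st(); o=look(cams=("wrist","top")); save(o["wrist"],"w2.png")
for c in o:
    W,C=cloud(o[c])
    for n,p,r,z0,z1 in [("knob",(570,-156),22,86,110),("post",(651,-213),16,100,125),("tab",(657,-82),14,95,120),("bar",(669,-131),45,98,120)]:
        m=W[near(W,p,r,z0,z1)]
        if len(m): print(c,n,len(m),m.min(0),m.max(0),(m.min(0)+m.max(0))/2)
s=st(); print(rel((570,-156.5,88)),np.array(s["ee_rot"])[:,:2])
E
```

```text
time_s: 2.35
position: [460.5, 79.9, 248.7]
ee_rot: [[-0.934, 0.358, 0.001], [0.358, 0.934, 0.0], [-0.001, 0.001, -1.0]]
ft_force: [0.8, -0.4, -0.5]
finger_gap: 85.0
grip_force: 0.0
time_s: 2.98
position: [570.3, -159.6, 199.8]
ee_rot: [[-0.97, -0.242, 0.0], [-0.242, 0.97, -0.0], [-0.0, -0.0, -1.0]]
ft_force: [0.2, 0.4, -0.2]
finger_gap: 85.0
grip_force: 0.0
t 2.975 pos [ 570.273 -159.596  199.771] F [ 0.226  0.379 -0.208] gap 84.99387554057355 grip 0.0
wrist plunger_knob 0.75 [ 569.2 -153.7   81.7]
wrist lever_post 0.79 [ 656.5 -211.2   99.8]
wrist adjuster_bar 0.79 [ 669.6 -132.4   97.3]
wrist adjuster_bar 0.41 [ 580.4 -157.8   -1.3]
wrist pointer_tip 0.91 [ 688.1 -104.2   99.9]
wrist pointer_tip 0.61 [ 561.6 -243.6   -1.7]
wrist stop_rail 0.89 [ 579.3 -155.3   -1.1]
top lever_post 0.78 [ 649.4 -215.9   94.2]
top adjuster_bar 0.88 [ 678.8 -131.8   95.1]
top pointer_tip 0.84 [686.1 -98.7  95.6]
top index_tab 0.84 [655.3 -84.1  95.8]
wrist knob 1386 [ 555.161 -170.705   86.024] [ 584.353 -141.242   96.709] [ 569.757 -155.974   91.366]
wrist post 472 [ 639.211 -218.145  100.02 ] [ 661.061 -203.625  114.269] [ 650.136 -210.885  107.144]
wrist tab 295 [650.293 -87.259  95.05 ] [665.005 -76.993 110.736] [657.649 -82.126 102.893]
wrist bar 1923 [ 651.147 -160.952   98.   ] [687.853 -96.973 111.411] [ 669.5   -128.962  104.706]
top post 149 [ 640.415 -223.514  100.637] [ 661.2   -203.578  114.513] [ 650.808 -213.546  107.575]
top tab 47 [650.834 -86.287  96.602] [663.923 -76.733 109.898] [657.379 -81.51  103.25 ]
top bar 340 [ 652.453 -160.023   98.353] [687.043 -96.364 112.755] [ 669.748 -128.194  105.554]
t 3.675 pos [ 569.723 -156.36   200.525] F [-0.662 -0.66  -0.603] gap 85.05198082422795 grip 0.0
[-0.02  -0.018 11.253] [[-0.97  -0.242]
 [-0.242  0.97 ]
 [-0.    -0.   ]]
```

View pics/w2.png

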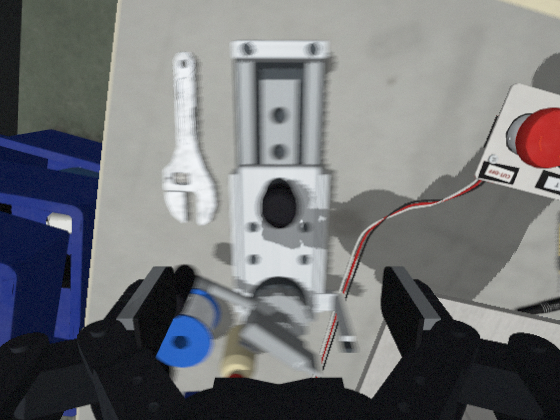

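```bash
python3 -m jog '[{"fingers":7,"x":0,"y":0,"z":5,"rx":0,"ry":0,"rz":0},{"fingers":6,"x":0,"y":0,"z":10,"rx":0,"ry":0,"rz":0},{"fingers":5,"x":0,"y":0,"z":11.7,"rx":0,"ry":0,"rz":0},{"fingers":2.5,"x":0,"y":0,"z":11.7,"rx":0,"ry":0,"rz":0},{"fingers":2.5,"x":0,"y":0,"z":11.7,"rx":0,"ry":0,"rz":0}]' 60
python3 -m jog '[{"fingers":2.5,"x":0,"y":0,"z":0,"rx":0,"ry":0,"rz":0},{"fingers":2.5,"x":0,"y":0,"z":0,"rx":0,"ry":0,"rz":0},{"fingers":2.5,"x":0,"y":0,"z":-0.5,"rx":0,"ry":0,"rz":0},{"fingers":2.5,"x":0,"y":0,"z":-1,"rx":0,"ry":0,"rz":0},{"fingers":2.5,"x":0,"y":0,"z":-1.5,"rx":0,"ry":0,"rz":0}]' 60
```

```text
time_s: 4.3
position: [570.0, -156.5, 84.3]
ee_rot: [[-0.97, -0.242, 0.001], [-0.242, 0.97, 0.0], [-0.001, -0.0, -1.0]]
ft_force: [-0.8, 0.6, -7.0]
finger_gap: 27.9
grip_force: 59.4
time_s: 4.92
position: [569.7, -156.6, 98.5]
ee_rot: [[-0.97, -0.242, -0.0], [-0.242, 0.97, 0.0], [0.0, 0.0, -1.0]]
ft_force: [1.2, 2.2, -10.0]
finger_gap: 27.8
grip_force: 59.7
```

```bash
python3 -m jog '[{"fingers":2.5,"x":1.5,"y":0,"z":0,"rx":0,"ry":0,"rz":0},{"fingers":2.5,"x":3,"y":0,"z":0,"rx":0,"ry":0,"rz":0},{"fingers":2.5,"x":4.5,"y":0,"z":0,"rx":0,"ry":0,"rz":0},{"fingers":2.5,"x":6,"y":0,"z":0,"rx":0,"ry":0,"rz":0},{"fingers":2.5,"x":6,"y":0,"z":0,"rx":0,"ry":0,"rz":0}]' 60
python3 - <<'E'
from h import *
s=st(); im=get_image("top"); save(im,"t3.png"); W,C=cloud(im)
for n,p,r,z0,z1 in [("post",(593,-227),18,102,125),("tab",(599,-97),16,97,120)]:
    m=W[near(W,p,r,z0,z1)]
    if len(m): print(n,len(m),(m.min(0)+m.max(0))/2)
E
```

```text
time_s: 5.55
position: [508.4, -171.7, 98.0]
ee_rot: [[-0.971, -0.24, -0.004], [-0.24, 0.971, 0.0], [0.004, 0.001, -1.0]]
ft_force: [-3.5, 3.1, -10.2]
finger_gap: 27.5
grip_force: 59.9
t 5.55 pos [ 508.378 -171.718   97.981] F [ -3.463   3.077 -10.186] gap 27.54061550304697 grip 59.912172853946686
post 147 [ 589.467 -229.006  108.29 ]
tab 46 [596.435 -96.018 104.841]
```

```bash
python3 -m jog '[{"fingers":2.5,"x":-0.2,"y":0,"z":0,"rx":0,"ry":0,"rz":0},{"fingers":2.5,"x":-0.2,"y":0,"z":0,"rx":0,"ry":0,"rz":0}]' 60
python3 - <<'E'
from h import *
s=st(); im=get_image("top"); W,C=cloud(im)
for n,p,r,z0,z1 in [("post",(593,-227),18,102,125),("tab",(599,-97),16,97,120)]:
    m=W[near(W,p,r,z0,z1)]
    if len(m): print(n,len(m),(m.min(0)+m.max(0))/2)
E
```

```text
time_s: 5.85
position: [513.7, -170.4, 98.1]
ee_rot: [[-0.97, -0.242, -0.0], [-0.242, 0.97, 0.0], [0.0, 0.0, -1.0]]
ft_force: [-1.7, 3.9, -10.9]
finger_gap: 27.3
grip_force: 59.9
t 5.85 pos [ 513.7   -170.435   98.121] F [ -1.729   3.882 -10.909] gap 27.27297411644624 grip 59.91590788587928
post 149 [ 595.056 -227.494  108.077]
tab 46 [601.237 -95.249 103.497]
```

```bash
python3 -m jog '[{"fingers":2.5,"x":0.2,"y":0,"z":0,"rx":0,"ry":0,"rz":0},{"fingers":2.5,"x":0.2,"y":0,"z":0,"rx":0,"ry":0,"rz":0},{"fingers":2.5,"x":0.2,"y":0,"z":0.7,"rx":0,"ry":0,"rz":0},{"fingers":2.5,"x":0.2,"y":0,"z":1.2,"rx":0,"ry":0,"rz":0},{"fingers":2.5,"x":0.2,"y":0,"z":1.2,"rx":0,"ry":0,"rz":0}]' 60
```

```text
time_s: 6.52
position: [511.9, -170.9, 86.4]
ee_rot: [[-0.97, -0.242, 0.001], [-0.242, 0.97, 0.0], [-0.001, 0.0, -1.0]]
ft_force: [-0.4, 5.3, -8.2]
finger_gap: 27.7
grip_force: 60.2
```

```bash
python3 -m jog '[{"fingers":6,"x":0,"y":0,"z":0,"rx":0,"ry":0,"rz":0},{"fingers":6,"x":0,"y":0,"z":0,"rx":0,"ry":0,"rz":0},{"fingers":6,"x":0,"y":0,"z":0,"rx":0,"ry":0,"rz":0},{"fingers":5.5,"x":0,"y":0,"z":-5,"rx":0,"ry":0,"rz":0},{"fingers":5.5,"x":0,"y":0,"z":-8,"rx":0,"ry":0,"rz":0}]' 60
python3 - <<'E'
from h import *
R=[("knob",(511.7,-170.7),22,86,110),("post",(593,-227),18,100,125),("tab",(599,-97),16,97,120),("bar",(611,-145),45,98,120)]
for c in ("wrist","top","scene"):
    im=get_image(c); W,C=cloud(im)
    if c=="wrist": save(im,"w4.png")
    for n,p,r,z0,z1 in R:
        m=W[near(W,p,r,z0,z1)]
        if len(m): print(c,n,len(m),(m.min(0)+m.max(0))/2,np.percentile(m[:,2],80))
im=get_image("wrist")
for n in ("adjuster_bar","lever_post","plunger_knob"): print(models.place_of(im,n)[:1])
s=st(); print(np.array(s["ee_rot"])[:,:2])
E
```

```text
time_s: 7.15
position: [512.2, -171.8, 168.4]
ee_rot: [[-0.97, -0.241, 0.002], [-0.241, 0.97, -0.001], [-0.002, -0.001, -1.0]]
ft_force: [0.9, 0.3, -0.3]
finger_gap: 55.1
grip_force: 0.0
wrist knob 1783 [ 512.266 -170.337   91.256] 94.80894268489263
wrist tab 57 [598.282 -99.719 100.396] 101.64229011568567
wrist bar 1526 [ 603.876 -150.467  104.829] 109.59530007542473
top post 145 [ 592.649 -227.626  107.314] 111.83051963893823
top tab 46 [599.665 -95.194 103.859] 107.13881914084016
top bar 330 [ 612.09  -143.021  105.377] 108.99778672229787
scene knob 168 [ 510.579 -170.782   91.323] 94.70980346419799
scene post 117 [ 591.032 -228.754  107.61 ] 112.60136651418061
scene bar 173 [ 610.375 -145.507  105.205] 110.16022621835666
[{'position': [611.9, -147.8, 99.1], 'p': 0.81}]
[]
[{'position': [511.6, -168.1, 83.7], 'p': 0.89}]
t 7.5 pos [ 510.854 -171.208  165.3  ] F [-0.225 -1.041 -0.205] gap 54.81759119281028 grip 0.0
[[-0.97  -0.242]
 [-0.242  0.97 ]
 [ 0.002  0.001]]
```

View pics/w4.png

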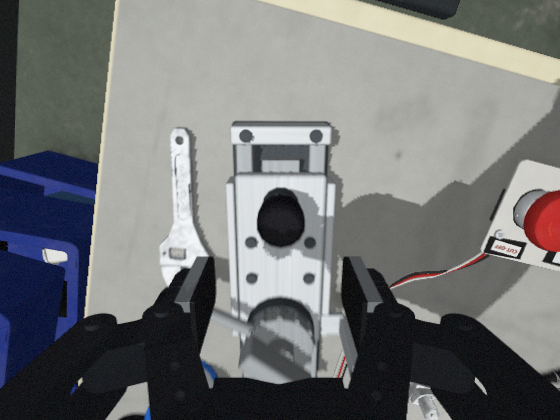

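Run:
```python
from h import *
s=st(); print(np.array(s["q"])); print(rel((592.6,-227.6,165)))
```

```text
t 7.5 pos [ 510.854 -171.208  165.3  ] F [-0.225 -1.041 -0.205] gap 54.81759119281028 grip 0.0
[ 0.364  0.457 -0.126  1.845  0.074  0.845  2.016]
[-6.57  -7.447  0.014]
```

```bash
python3 -m jog '[{"fingers":5.5,"x":-1.5,"y":-1.5,"z":0,"rx":0,"ry":0,"rz":10.5},{"fingers":5.5,"x":-3,"y":-3,"z":0,"rx":0,"ry":0,"rz":21},{"fingers":5.5,"x":-4.5,"y":-5,"z":0,"rx":0,"ry":0,"rz":31.5},{"fingers":5.5,"x":-6,"y":-6.5,"z":0,"rx":0,"ry":0,"rz":42},{"fingers":5.5,"x":-6.6,"y":-7.4,"z":0,"rx":0,"ry":0,"rz":52}]' 60
python3 -m jog '[{"fingers":5.5,"x":0,"y":0,"z":0,"rx":0,"ry":0,"rz":10.5},{"fingers":5.5,"x":0,"y":0,"z":0,"rx":0,"ry":0,"rz":21},{"fingers":5.5,"x":0,"y":0,"z":0,"rx":0,"ry":0,"rz":31.5},{"fingers":5.5,"x":0,"y":0,"z":0,"rx":0,"ry":0,"rz":42},{"fingers":5.5,"x":0,"y":0,"z":0,"rx":0,"ry":0,"rz":52}]' 60
python3 -m jog '[{"fingers":5.5,"x":0,"y":0,"z":0,"rx":0,"ry":0,"rz":10},{"fingers":5.5,"x":0,"y":0,"z":0,"rx":0,"ry":0,"rz":13},{"fingers":5.5,"x":0,"y":0,"z":0,"rx":0,"ry":0,"rz":13}]' 60
python3 - <<'E'
from h import *
im=get_image("wrist"); s=st(); save(im,"w5.png"); W,C=cloud(im)
for n,p,r,z0,z1 in [("post",(592.6,-227.6),18,102,125)]:
    m=W[near(W,p,r,z0,z1)]
    if len(m): print(n,len(m),(m.min(0)+m.max(0))/2,np.percentile(m[:,2],80))
print(models.place_of(im,"lever_post")[:1],rel((592.6,-227.6,101)),np.array(s["q"]),np.array(s["ee_rot"])[:,:2])
E
```

```text
time_s: 8.12
position: [593.8, -227.4, 164.7]
ee_rot: [[-0.784, 0.62, -0.002], [0.62, 0.784, 0.0], [0.002, -0.001, -1.0]]
ft_force: [0.1, 0.1, 0.3]
finger_gap: 54.9
grip_force: 0.0
time_s: 8.75
position: [592.9, -226.9, 164.9]
ee_rot: [[0.006, 1.0, -0.002], [1.0, -0.006, 0.0], [0.0, -0.002, -1.0]]
ft_force: [1.1, 0.2, -1.0]
finger_gap: 55.2
grip_force: 0.0
time_s: 9.12
position: [593.0, -226.8, 165.0]
ee_rot: [[0.225, 0.974, -0.002], [0.974, -0.225, 0.0], [-0.0, -0.002, -1.0]]
ft_force: [-0.2, 0.2, -0.2]
finger_gap: 55.0
grip_force: 0.0
t 9.175 pos [ 593.086 -226.884  165.244] F [-0.326  0.188 -0.999] gap 54.986049338472675 grip 0.0
post 1275 [ 593.329 -227.691  108.132] 112.885176699491
[{'position': [596.7, -224.9, 97.6], 'p': 0.77}] [-0.071 -0.029  6.449] [ 0.063  0.629  0.451  1.591 -0.31   0.995  0.384] [[ 0.224  0.975]
 [ 0.975 -0.224]
 [-0.    -0.002]]
```

```bash
python3 -m jog '[{"fingers":5,"x":0,"y":0,"z":4,"rx":0,"ry":0,"rz":0},{"fingers":5,"x":0,"y":0,"z":6.4,"rx":0,"ry":0,"rz":0},{"fingers":1.5,"x":0,"y":0,"z":6.4,"rx":0,"ry":0,"rz":0},{"fingers":1.5,"x":0,"y":0,"z":6.4,"rx":0,"ry":0,"rz":0},{"fingers":1.5,"x":0,"y":0,"z":6.4,"rx":0,"ry":0,"rz":0}]' 40
python3 -m jog '[{"fingers":1.5,"x":0,"y":0,"z":0,"rx":0,"ry":0,"rz":0}]' 40
python3 - <<'E'
from h import *
s=st(); R=np.array(s["ee_rot"]); P=np.array(s["position"])
ax=np.array([611.3,-145.4]); r=P[:2]-ax; print(np.hypot(*r),np.degrees(np.arctan2(r[1],r[0])))
for a in range(10,66,10):
    t=np.radians(a); Q=np.array([[np.cos(t),-np.sin(t)],[np.sin(t),np.cos(t)]])
    d=np.r_[Q@r+ax-P[:2],0]; print(a,R.T@d/10)
E
```

```text
time_s: 9.85
position: [593.6, -227.6, 102.7]
ee_rot: [[0.225, 0.974, 0.001], [0.974, -0.225, -0.001], [-0.001, 0.001, -1.0]]
ft_force: [1.8, -2.3, -8.0]
finger_gap: 20.7
grip_force: 39.9
time_s: 9.98
position: [593.6, -227.6, 102.7]
ee_rot: [[0.225, 0.974, 0.001], [0.974, -0.225, -0.001], [-0.001, 0.001, -1.0]]
ft_force: [1.4, -2.6, -8.1]
finger_gap: 20.4
grip_force: 39.9
t 9.975 pos [ 593.599 -227.596  102.662] F [ 1.384 -2.632 -8.098] gap 20.39440047870523 grip 39.943386912345886
84.08001746824434 -102.15294765102598
10 [0.15  1.458 0.001]
20 [0.55  2.868 0.002]
30 [1.189 4.187 0.003]
40 [2.048 5.375 0.003]
50 [3.099 6.395 0.003]
60 [4.312 7.218 0.003]
```

```bash
python3 -m jog '[{"fingers":1.5,"x":0.15,"y":1.46,"z":0,"rx":0,"ry":0,"rz":-10},{"fingers":1.5,"x":0.55,"y":2.87,"z":0,"rx":0,"ry":0,"rz":-20},{"fingers":1.5,"x":1.19,"y":4.19,"z":0,"rx":0,"ry":0,"rz":-30},{"fingers":1.5,"x":2.05,"y":5.38,"z":0,"rx":0,"ry":0,"rz":-40},{"fingers":1.5,"x":2.05,"y":5.38,"z":0,"rx":0,"ry":0,"rz":-40}]' 40
python3 - <<'E'
from h import *
s=st(); R=np.array(s["ee_rot"]); P=np.array(s["position"])
ax=np.array([611.3,-145.4]); r=P[:2]-ax; print(np.hypot(*r),np.degrees(np.arctan2(r[1],r[0])),R[:,:2])
for a in (10,15,18,20):
    t=np.radians(a); Q=np.array([[np.cos(t),-np.sin(t)],[np.sin(t),np.cos(t)]])
    d=np.r_[Q@r+ax-P[:2],0]; print(a,R.T@d/10)
E
```

```text
time_s: 10.6
position: [651.4, -220.3, 102.7]
ee_rot: [[-0.454, 0.891, 0.002], [0.891, 0.454, -0.002], [-0.002, 0.001, -1.0]]
ft_force: [2.4, -3.0, -6.0]
finger_gap: 20.5
grip_force: 40.1
t 10.6 pos [ 651.37  -220.274  102.679] F [ 2.382 -3.014 -5.98 ] gap 20.546358952591785 grip 40.14300048351288
84.92202856990366 -61.84561112916651 [[-0.454  0.891]
 [ 0.891  0.454]
 [-0.002  0.001]]
10 [0.158 1.472 0.001]
15 [0.333 2.192 0.001]
18 [0.467 2.616 0.001]
20 [0.569 2.894 0.001]
```

```bash
python3 -m jog '[{"fingers":1.5,"x":0.16,"y":1.47,"z":0,"rx":0,"ry":0,"rz":-10},{"fingers":1.5,"x":0.5,"y":2.7,"z":0,"rx":0,"ry":0,"rz":-19},{"fingers":1.5,"x":0.5,"y":2.7,"z":0,"rx":0,"ry":0,"rz":-19}]' 40
python3 -m jog '[{"fingers":5,"x":0,"y":0,"z":0,"rx":0,"ry":0,"rz":0},{"fingers":5,"x":0,"y":0,"z":0,"rx":0,"ry":0,"rz":0},{"fingers":5,"x":0,"y":0,"z":-4,"rx":0,"ry":0,"rz":0},{"fingers":5,"x":0,"y":0,"z":-6.5,"rx":0,"ry":0,"rz":0}]' 40
python3 - <<'E'
from h import *
im=get_image("wrist"); t=get_image("top"); save(im,"w6.png"); s=st()
for c,i in (("wrist",im),("top",t)):
    W,C=cloud(i)
    for n,p,r,z0,z1 in [("post",(673,-203),20,102,125),("bar",(611,-145),41,100,120)]:
        m=W[near(W,p,r,z0,z1)]
        if len(m):
            print(c,n,len(m),(m.min(0)+m.max(0))/2,np.percentile(m[:,2],80))
            if n=="bar": print(cv2.minAreaRect(m[:,:2].astype(np.float32)),cv2.fitLine(m[:,:2].astype(np.float32),1,0,.01,.01).ravel())
print(models.place_of(t,"adjuster_bar")[:1],models.place_of(t,"pointer_tip")[:1],rel((611.3,-145.4,165)),np.array(s["q"]),np.array(s["ee_rot"])[:,:2])
E
```

```text
time_s: 10.98
position: [672.9, -204.1, 102.7]
ee_rot: [[-0.719, 0.695, 0.002], [0.695, 0.719, -0.002], [-0.003, -0.0, -1.0]]
ft_force: [2.3, -4.7, -6.0]
finger_gap: 20.6
grip_force: 40.2
time_s: 11.48
position: [672.6, -202.3, 169.5]
ee_rot: [[-0.719, 0.695, 0.002], [0.695, 0.719, -0.0], [-0.001, 0.001, -1.0]]
ft_force: [0.4, 0.3, 0.2]
finger_gap: 49.8
grip_force: 0.0
t 11.575 pos [ 673.843 -202.793  171.405] F [0.575 0.164 0.149] gap 50.20917043329963 grip 0.0
wrist post 1222 [ 672.505 -204.26   108.238] 112.86419937800758
wrist bar 3473 [ 611.674 -142.747  105.979] 110.13844784923825
((613.6351318359375, -142.3373565673828), (67.6253662109375, 14.16061019897461), 65.49923706054688) [   0.417    0.909  613.956 -141.421]
top bar 111 [ 619.27  -125.581  106.065] 109.15853070772502
((621.342529296875, -124.65491485595703), (28.32626724243164, 13.513652801513672), 63.25538635253906) [   0.446    0.895  618.825 -128.933]
[{'position': [618.4, -145.4, 96.0], 'p': 0.64}] [{'position': [626.0, -109.4, 97.3], 'p': 0.48}] [ 8.328 -0.153  0.274] [ 0.183  0.686  0.14   1.38  -0.101  1.076  1.141] [[-0.719  0.695]
 [ 0.695  0.719]
 [-0.005  0.003]]
```

View pics/w6.png

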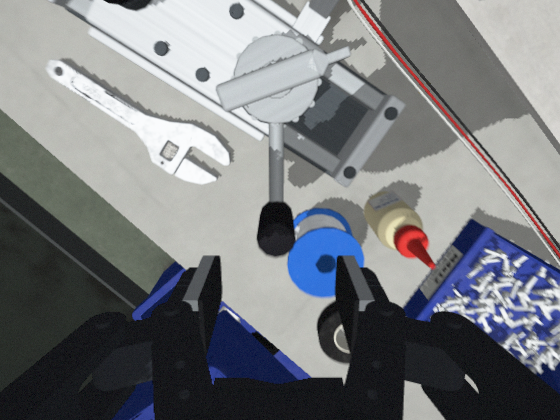

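```bash
python3 -m jog '[{"fingers":5,"x":2.5,"y":0,"z":0,"rx":0,"ry":0,"rz":10},{"fingers":5,"x":5,"y":0,"z":0,"rx":0,"ry":0,"rz":20},{"fingers":5,"x":7,"y":-0.1,"z":0,"rx":0,"ry":0,"rz":30},{"fingers":5,"x":8.3,"y":-0.2,"z":0,"rx":0,"ry":0,"rz":40},{"fingers":5,"x":8.3,"y":-0.2,"z":0,"rx":0,"ry":0,"rz":50}]' 40
python3 -m jog '[{"fingers":5,"x":0,"y":0,"z":0,"rx":0,"ry":0,"rz":10},{"fingers":5,"x":0,"y":0,"z":0,"rx":0,"ry":0,"rz":20},{"fingers":5,"x":0,"y":0,"z":0,"rx":0,"ry":0,"rz":20.5}]' 40
python3 - <<'E'
from h import *
im=get_image("wrist"); s=st(); W,C=cloud(im)
m=W[near(W,(611,-145),41,100,120)]
print(len(m),cv2.minAreaRect(m[:,:2].astype(np.float32)),rel((611.6,-145.6,101)),np.array(s["ee_rot"])[:,:2])
E
```

```text
time_s: 12.3
position: [609.7, -144.9, 166.1]
ee_rot: [[0.075, 0.997, -0.003], [0.997, -0.075, 0.001], [0.001, -0.003, -1.0]]
ft_force: [0.4, -0.7, 0.0]
finger_gap: 50.2
grip_force: 0.0
time_s: 12.68
position: [610.5, -145.8, 166.0]
ee_rot: [[0.414, 0.91, -0.002], [0.91, -0.414, 0.0], [-0.001, -0.002, -1.0]]
ft_force: [-0.5, 0.5, 0.2]
finger_gap: 50.2
grip_force: 0.0
t 12.725 pos [ 610.602 -145.886  166.199] F [-0.164  0.566  0.186] gap 49.99921991566005 grip 0.0
2555 ((613.7933349609375, -141.97512817382812), (68.03211212158203, 13.9409818649292), 65.45469665527344) [0.072 0.091 6.52 ] [[ 0.412  0.911]
 [ 0.911 -0.412]
 [-0.001 -0.002]]
```

```bash
python3 -m jog '[{"fingers":4.5,"x":0.1,"y":0.1,"z":4,"rx":0,"ry":0,"rz":0},{"fingers":4.5,"x":0.1,"y":0.1,"z":6.4,"rx":0,"ry":0,"rz":0},{"fingers":0.8,"x":0.1,"y":0.1,"z":6.4,"rx":0,"ry":0,"rz":0},{"fingers":0.8,"x":0.1,"y":0.1,"z":6.4,"rx":0,"ry":0,"rz":0},{"fingers":0.8,"x":0.1,"y":0.1,"z":6.4,"rx":0,"ry":0,"rz":0}]' 30
python3 -m jog '[{"fingers":0.8,"x":0,"y":0,"z":0,"rx":0,"ry":0,"rz":0},{"fingers":0.8,"x":0,"y":0,"z":0,"rx":0,"ry":0,"rz":-10},{"fingers":0.8,"x":0,"y":0,"z":0,"rx":0,"ry":0,"rz":-20},{"fingers":0.8,"x":0,"y":0,"z":0,"rx":0,"ry":0,"rz":-30},{"fingers":0.8,"x":0,"y":0,"z":0,"rx":0,"ry":0,"rz":-38.5}]' 30
python3 -m jog '[{"fingers":0.8,"x":0,"y":0,"z":0,"rx":0,"ry":0,"rz":0},{"fingers":0.8,"x":0,"y":0,"z":0,"rx":0,"ry":0,"rz":0}]'
```

```text
time_s: 13.35
position: [612.3, -146.0, 103.3]
ee_rot: [[0.414, 0.91, -0.0], [0.91, -0.414, -0.0], [-0.0, -0.0, -1.0]]
ft_force: [1.0, -1.5, -9.9]
finger_gap: 16.4
grip_force: 29.5
time_s: 13.98
position: [612.4, -146.1, 103.3]
ee_rot: [[-0.246, 0.969, -0.0], [0.969, 0.246, -0.0], [-0.0, -0.0, -1.0]]
ft_force: [1.7, -1.4, -11.5]
finger_gap: 16.3
grip_force: 29.5
time_s: 14.22
position: [612.3, -146.1, 103.3]
ee_rot: [[-0.238, 0.971, -0.0], [0.971, 0.238, -0.0], [-0.0, -0.0, -1.0]]
ft_force: [0.2, -0.5, -10.1]
finger_gap: 16.5
grip_force: 29.7
```

```bash
python3 -m jog '[{"fingers":4.5,"x":0,"y":0,"z":0,"rx":0,"ry":0,"rz":0},{"fingers":4.5,"x":0,"y":0,"z":0,"rx":0,"ry":0,"rz":0},{"fingers":4.5,"x":0,"y":0,"z":-4,"rx":0,"ry":0,"rz":0},{"fingers":4.5,"x":0,"y":0,"z":-6.2,"rx":0,"ry":0,"rz":0},{"fingers":4.5,"x":0,"y":0,"z":-6.2,"rx":0,"ry":0,"rz":0}]' 30
python3 - <<'E'
from h import *
im=get_image("wrist"); W,C=cloud(im)
m=W[near(W,(612,-145.8),41,100,120)]
print(len(m),cv2.minAreaRect(m[:,:2].astype(np.float32)),cv2.fitLine(m[:,:2].astype(np.float32),1,0,.01,.01).ravel())
E
python3 -m jog '[{"fingers":5,"x":-2,"y":1.5,"z":0,"rx":0,"ry":0,"rz":-10},{"fingers":5,"x":-4,"y":3,"z":0,"rx":0,"ry":0,"rz":-20},{"fingers":5,"x":-6,"y":4,"z":0,"rx":0,"ry":0,"rz":-30},{"fingers":5,"x":-7.1,"y":4.5,"z":0,"rx":0,"ry":0,"rz":-32.5},{"fingers":5,"x":-7.1,"y":4.5,"z":0,"rx":0,"ry":0,"rz":-32.5}]' 60
python3 - <<'E'
from h import *
im=get_image("wrist"); s=st(); save(im,"w7.png"); W,C=cloud(im)
m=W[near(W,(612,-145.8),41,100,120)]
print(len(m),cv2.minAreaRect(m[:,:2].astype(np.float32)))
m=W[near(W,(673,-203),20,102,125)]
print((m.min(0)+m.max(0))/2,rel((672.6,-204.2,101)),np.array(s["ee_rot"])[:,:2])
m=W[near(W,(601,-98),14,101,125)]
if len(m): print("tab",(m.min(0)+m.max(0))/2)
E
```

```text
time_s: 14.85
position: [613.9, -146.2, 168.0]
ee_rot: [[-0.241, 0.97, 0.005], [0.97, 0.241, -0.001], [-0.002, 0.005, -1.0]]
ft_force: [0.1, -0.6, 0.1]
finger_gap: 45.1
grip_force: 0.0
2515 ((610.4192504882812, -141.5726318359375), (13.998766899108887, 67.85893249511719), 14.137740135192871) [   0.237   -0.971  607.838 -130.21 ]
time_s: 15.52
position: [672.9, -204.6, 163.7]
ee_rot: [[-0.724, 0.69, -0.002], [0.69, 0.724, 0.0], [0.002, -0.001, -1.0]]
ft_force: [-0.2, 0.3, -1.1]
finger_gap: 50.4
grip_force: 0.0
t 15.575 pos [ 672.693 -203.728  163.97 ] F [-0.454 -0.103  0.355] gap 49.92775045132858 grip 0.0
3732 ((610.8243408203125, -141.88070678710938), (14.15463924407959, 67.68143463134766), 13.528398513793945)
[ 672.211 -204.516  108.204] [-0.038 -0.037  6.297] [[-0.724  0.69 ]
 [ 0.69   0.724]
 [ 0.002 -0.001]]
tab [ 603.033 -110.3    107.213]
```

View pics/w7.png

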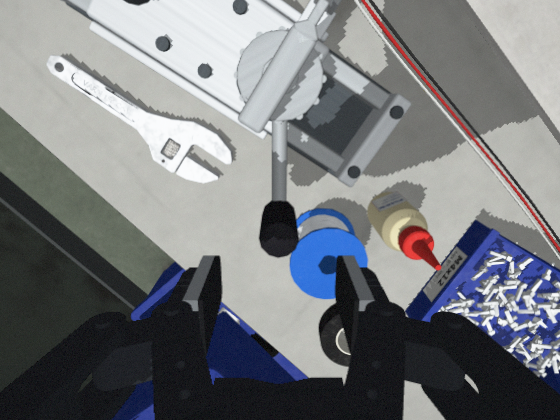

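```bash
python3 -m jog '[{"fingers":5,"x":0,"y":0,"z":4,"rx":0,"ry":0,"rz":0},{"fingers":4.5,"x":0,"y":0,"z":6.3,"rx":0,"ry":0,"rz":0},{"fingers":1.5,"x":0,"y":0,"z":6.3,"rx":0,"ry":0,"rz":0},{"fingers":1.5,"x":0,"y":0,"z":6.3,"rx":0,"ry":0,"rz":0},{"fingers":1.5,"x":0,"y":0,"z":6.3,"rx":0,"ry":0,"rz":0}]' 50
python3 - <<'E'
from h import *
s=st(); R=np.array(s["ee_rot"]); P=np.array(s["position"])
ax=np.array([612,-145.9]); r=P[:2]-ax; print(np.hypot(*r),np.degrees(np.arctan2(r[1],r[0])))
for a in (10,20,30,40,50,56,58,60,61,62):
    t=np.radians(-a); Q=np.array([[np.cos(t),-np.sin(t)],[np.sin(t),np.cos(t)]])
    d=np.r_[Q@r+ax-P[:2],0]; print(a,R.T@d/10)
E
```

```text
time_s: 16.2
position: [672.5, -203.0, 101.7]
ee_rot: [[-0.725, 0.688, -0.002], [0.688, 0.725, 0.001], [0.002, -0.001, -1.0]]
ft_force: [-0.5, 1.6, -12.2]
finger_gap: 20.4
grip_force: 49.9
t 16.2 pos [ 672.545 -202.965  101.732] F [ -0.503   1.576 -12.194] gap 20.41469025108965 grip 49.87955868244171
83.19874476899959 -43.305030776467916
10 [ 0.121 -1.445  0.001]
20 [ 0.492 -2.847  0.003]
30 [ 1.1   -4.164  0.005]
40 [ 1.927 -5.355  0.007]
50 [ 2.949 -6.384  0.01 ]
56 [ 3.643 -6.911  0.012]
58 [ 3.886 -7.07   0.012]
60 [ 4.134 -7.22   0.013]
61 [ 4.26  -7.292  0.013]
62 [ 4.387 -7.362  0.014]
```

```bash
python3 -m jog '[{"fingers":1.5,"x":0.12,"y":-1.45,"z":0,"rx":0,"ry":0,"rz":10},{"fingers":1.5,"x":0.49,"y":-2.85,"z":0,"rx":0,"ry":0,"rz":20},{"fingers":1.5,"x":1.1,"y":-4.16,"z":0,"rx":0,"ry":0,"rz":30},{"fingers":1.5,"x":1.93,"y":-5.36,"z":0,"rx":0,"ry":0,"rz":40},{"fingers":1.5,"x":2.95,"y":-6.38,"z":0,"rx":0,"ry":0,"rz":50}]' 50
python3 - <<'E'
from h import *
s=st(); R=np.array(s["ee_rot"]); P=np.array(s["position"])
ax=np.array([612,-145.9]); r=P[:2]-ax; print(np.hypot(*r),np.degrees(np.arctan2(r[1],r[0])))
for a in (6,8,9,10,12):
    t=np.radians(-a); Q=np.array([[np.cos(t),-np.sin(t)],[np.sin(t),np.cos(t)]])
    d=np.r_[Q@r+ax-P[:2],0]; print(a,R.T@d/10)
E
```

```text
time_s: 16.82
position: [607.7, -228.4, 101.8]
ee_rot: [[0.065, 0.998, -0.0], [0.998, -0.065, 0.002], [0.002, -0.001, -1.0]]
ft_force: [2.2, 2.7, -15.5]
finger_gap: 20.8
grip_force: 49.5
t 16.825 pos [ 607.703 -228.365  101.769] F [  2.228   2.715 -15.49 ] gap 20.755029046682342 grip 49.48854625225067
82.5769627882081 -92.98288182623057
6 [ 0.034 -0.864  0.001]
8 [ 0.065 -1.15   0.001]
9 [ 0.085 -1.293  0.001]
10 [ 0.107 -1.435  0.001]
12 [ 0.158 -1.719  0.001]
```

```bash
python3 -m jog '[{"fingers":1.5,"x":0.03,"y":-0.86,"z":0,"rx":0,"ry":0,"rz":6},{"fingers":1.5,"x":0.1,"y":-1.6,"z":0,"rx":0,"ry":0,"rz":10.5},{"fingers":1.5,"x":0.1,"y":-1.6,"z":0,"rx":0,"ry":0,"rz":10.5},{"fingers":1.5,"x":0.1,"y":-1.6,"z":0,"rx":0,"ry":0,"rz":10.5}]' 50
```

```text
time_s: 17.32
position: [592.3, -226.2, 101.8]
ee_rot: [[0.239, 0.971, -0.001], [0.971, -0.239, 0.002], [0.002, -0.001, -1.0]]
ft_force: [2.3, 4.0, -17.3]
finger_gap: 20.4
grip_force: 49.7
```

```bash
python3 -m jog '[{"fingers":1.5,"x":0,"y":-0.2,"z":0,"rx":0,"ry":0,"rz":0},{"fingers":1.5,"x":0.05,"y":-0.4,"z":0,"rx":0,"ry":0,"rz":1},{"fingers":1.5,"x":0.05,"y":-0.4,"z":0,"rx":0,"ry":0,"rz":1}]' 50
```

```text
time_s: 17.7
position: [590.9, -226.0, 101.9]
ee_rot: [[0.257, 0.967, 0.004], [0.967, -0.257, -0.001], [0.0, 0.004, -1.0]]
ft_force: [11.5, -0.0, -23.2]
finger_gap: 20.3
grip_force: 50.1
```

```bash
python3 -m jog '[{"fingers":5,"x":0,"y":0,"z":0,"rx":0,"ry":0,"rz":0},{"fingers":5,"x":0,"y":0.2,"z":0,"rx":0,"ry":0,"rz":0},{"fingers":5,"x":0,"y":0.2,"z":-4,"rx":0,"ry":0,"rz":0},{"fingers":5,"x":0,"y":0.2,"z":-8,"rx":0,"ry":0,"rz":0},{"fingers":5,"x":0,"y":0.2,"z":-12,"rx":0,"ry":0,"rz":0}]' 50
python3 -m jog '[{"fingers":5,"x":-4,"y":0,"z":-4,"rx":0,"ry":0,"rz":0},{"fingers":5,"x":-4,"y":0,"z":-4,"rx":0,"ry":0,"rz":0}]' 50
python3 - <<'E'
from h import *
for c in ("wrist","top"):
    im=get_image(c); save(im,c+"8.png"); W,C=cloud(im)
    for n,p,r,z0,z1 in [("knob",(511.7,-170.7),22,86,110),("post",(593,-227),18,100,125),("bar",(612,-145.8),41,100,120)]:
        m=W[near(W,p,r,z0,z1)]
        if len(m): print(c,n,len(m),(m.min(0)+m.max(0))/2,np.percentile(m[:,2],80),cv2.minAreaRect(m[:,:2].astype(np.float32)) if n=="bar" else "")
for n in ("oiler","spool","wrench"): print(n,models.place_of(im,n)[:1])
st()
E
```

```text
time_s: 18.32
position: [590.1, -228.0, 225.1]
ee_rot: [[0.26, 0.966, 0.002], [0.966, -0.26, -0.001], [-0.001, 0.002, -1.0]]
ft_force: [0.2, 0.0, -0.9]
finger_gap: 49.9
grip_force: 0.0
time_s: 18.58
position: [579.1, -271.7, 268.0]
ee_rot: [[0.265, 0.964, 0.007], [0.964, -0.265, -0.007], [-0.005, 0.009, -1.0]]
ft_force: [-1.5, 0.6, -0.6]
finger_gap: 50.0
grip_force: 0.0
wrist knob 1140 [ 511.335 -170.949   91.715] 95.00803616822043 
wrist post 611 [ 590.488 -228.234  107.865] 112.9876047011265 
wrist bar 1206 [ 612.73  -155.208  105.941] 110.07344396926108 ((613.20263671875, -153.85496520996094), (14.168339729309082, 44.75113296508789), 13.391107559204102)
top knob 261 [ 511.288 -170.453   91.428] 93.65497814770463 
top post 151 [ 590.292 -228.874  107.161] 111.7080099639299 
top bar 321 [ 611.281 -143.069  106.811] 109.05228503951783 ((610.0192260742188, -142.59262084960938), (13.563700675964355, 66.70934295654297), 13.817946434020996)
oiler [{'position': [750.1, -151.2, 2.6], 'p': 0.6}]
spool [{'position': [731.6, -210.1, -1.3], 'p': 0.77}]
wrench [{'position': [562.1, -244.7, 0.8], 'p': 0.85}]
t 18.825 pos [ 579.835 -264.473  261.574] F [-0.12   0.011 -0.877] gap 50.191262143175784 grip 0.0
```

View pics/wrist8.png

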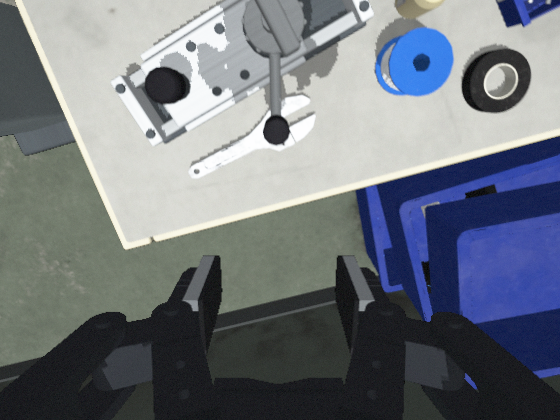

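```bash
python3 -c "
from plant import robot
print(robot.finish_job())"
```

```text
the job is handed in; nothing more can be done
None
```

The job is handed in, but the hand-in returned no verdict. By the last pictures the carriage is at the last hole (about 60 mm of travel) with the plunger down. The pointer is on the tab to within about a degree, the lock ring is pressed tight against its stop, and the oiler, spool and wrench are where they started.

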